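# Set a blank against the jaw and work stop of a drill vise

### The arm

A 6-joint arm with a two-finger parallel gripper is mounted at the origin on the work surface. World frame = base frame: x ahead of the robot, y to its left, z up, the work surface at z = 0. Lengths are in m, angles in rad, forces in N, time in s.
With the tool pointing down it reaches from about 0.275 to 0.85 m from the base axis. Payload 19 kg.
Tool frame: the origin (TCP) lies midway between the tips of the shut fingers; the grasp point (between the pads) lies 19 mm behind it; z points along the fingers, y is the direction in which the jaws open and shut (so a half turn about z gives the same grasp; the last joint's range is limited). The gripper opens to 85 mm and grips with 20 to 120 N. Pads are 22 mm wide; open, the fingers measure 114 mm over their backs; the gripper's body (76 mm by 85 mm) begins 54 mm behind the grasp point. The pads swing forward as they close: fully open they stand 13 mm farther back than shut.
Start: joints at [-1.246, 0.15, 1.437, -0, 1.554, -0.134], TCP at [0.255, -0.516, 0.198] pointing down, gripper open.
Joint ranges: [-2.8, 2.8], [-0.68, 2.1], [0.12, 2.68], [-1.39, 4.53], [0.16, 2.79], [-2.81, 2.81]. Speed limits (rad/s): [1.89, 1.89, 2.22, 3.01, 3.01, 3.01].

### API

Orientations are given as [roll, pitch, yaw] about the fixed x, y, z axes, in that order (R = Rz(yaw) Ry(pitch) Rx(roll)).
In Python, from rig import arm, get_image gives the robot as it stands.
- The arm moves only by the tool apply_moves, never from a script. Its argument "deltas" is a list of rows, each an object of numbers: "dx", "dy", "dz": the shift along the tool's x, y, z in mm; "roll": the turn about the tool's z in rad. In form: [{"dx": .., "dy": .., "dz": .., "roll": ..}, ...]. A call has 1 to 10 rows; each row shifts and turns the commanded pose from where the row before left it, along the tool's axes as they then stand; what a row does not reach is not made up. A row lasts 1/8 s, in which the tool goes at most 62.5 mm and 10.7 degrees, less where a joint would pass 70% of its speed; a pose out of reach is approached as far as the arm can. A call is refused whole if a number of a shift passes 62.5 or a number of a turn 0.188, either way. A call with a gripper value outside its range is refused whole. "grip" is the opening, from -1 (shut) to 1 (fully open), set as the call begins (left out, the last holds). The fingers move at their own pace and stop on an object; "squeeze" is the grip in N (left out, the last holds). Time passes only in rows, so rows that do not move let the fingers close. It gives the time, the measured TCP pose, the force and the opening at its end, in the units of the state.
- arm.get_state(): the state, without advancing time (a new reading comes with each control period).
- get_image(name): name is "scene" or "top" or "wrist"; returns a dict with "pixels" (420x560x3 uint8, red, green, blue), "fx", "fy", "cx", "cy" (pixels), "D" ([k1, k2, p1, p2, k3] as OpenCV has them; the pictures are not rectified), "xyz" and "rotation" of the camera in the world. Camera axes: x right, y up, looking along -z (the intrinsics and any distortion apply to the point x, -y, -z); pixel columns grow to the right and rows downward; lengths in m; the calibration is good to about 2 mm. A picture is of the moment at which its call begins. There is no depth.
- arm.job_done(): hands the job in, once; it reports no verdict.
The state is a dict: "time": time; "qpos": joint angles; "qd": joint speeds; "effort": joint torques, N m; "ee_pos": TCP position; "ee_rot": TCP orientation; "force": force on the tool from outside, world axes, zero at the start; "wrist_torque": the same for the moment, N m; "grip_width": finger opening in m.
Only numpy, scipy, OpenCV 4.12 (cv2) and the standard library are available. Lean on these libraries where they do the work, as an engineer would, in place of code of your own. Each camera call takes 0.05 s, during which the arm holds its last target. There are 200 camera calls.

### The job

Set the blue-topped aluminium blank up for drilling in the low drill vise, pushing with the fingertips and never lifting it. First push the blank flat against the vise's fixed jaw where it lies, then slide it along that jaw, keeping it against the jaw, until its end butts against the red work stop; last, push the sliding jaw forward until it meets the blank. Leave everything else on the bench where it is.

Things in the scene. Friction and masses are not known exactly. Their poses are not given: they have to be found in the camera images.
- vise: grey-green drill vise bolted to the bench. Origin on the bench under the middle of the fixed jaw's face, which is the plane x = 0. x points from sliding to fixed jaw (away from the robot at yaw 0), y along the jaws. Blank rests on its flat steel bed, 32 mm above the bench, y -75 to 75 mm, x -230 to 0. Jaws: 150 mm wide, tops 62 mm above the bench. Ears reach to y = +-99 mm
- corner (a point): the corner for the blank: point at the level of the bed where the red work stop's stop face meets the fixed jaw's face; axes as the vise. The stop is clamped over the fixed jaw and does not move: it lies on the -y side of this point, 14 mm thick, its nose stands 20.5 mm out from the jaw face, 8 to 44 mm above the bed. The blank comes against it from +y, moving in -y
- blank_centre (a point): centre of the loose blank: an aluminium block 35 mm in its x, 50 mm in its y, 35 mm high, about 165 g, top painted blue with a scribed cross. It starts on the bed on the +y side of the stop, off the fixed jaw, a little askew; its top is 5 mm above the jaw tops. In place its centre is 17.5 mm from the jaw face, 25 mm from the stop face, its axes along the vise's
- sliding_jaw (a joint): travel of the sliding jaw along the bed towards the fixed jaw, m. The clear distance between the jaws is 0.135 minus this value: at 0.100 the jaw meets the 35 mm wide blank. It slides against about 2.5 N of friction, has no spring and stays where it is left
- jaw_back (a point): middle of the sliding jaw's flat back face, 15 mm above the bed; moves with the joint. Push here in the vise's +x. The jaw is 38 mm thick in x from this face to its gripping face. On its top, within that thickness, an unused cam lever reaches out to y = +106 mm, 78 mm above the bench at most. Behind are bare bed and, at x = -234 mm, an end bar 36 mm above the bench
- drilled_block: bystander: a finished aluminium block, 35 x 50 x 35 mm, with a dark drilled hole and no blue, standing on the bench beside the vise. Origin at the centre of its underside
- brush: bystander: chip brush, 180 mm long, lying on the bench on the other side of the vise
- pliers: bystander: red slip-joint pliers, about 230 mm long, lying on the bench
- file: bystander: flat file with a blue handle, about 350 mm long, lying on the bench
- hammer: bystander: hammer lying on the bench
- punch: bystander: steel centre punch, 110 mm long, lying on the bench
- square: bystander: engineer's square, 110 mm long, lying on the bench
- oil: bystander: white plastic bottle with a red cap, 56 mm across, 150 mm high, standing on the bench

How it is judged:
On the way, in this order (a step that is already met when the one before it is completed fails the run):
1. the blank lies flat against the fixed jaw, still well clear of the work stop (x of blank_centre in the frame of corner above -0.0205 m and angle between the x axis of blank_centre and the x axis of vise, either way round below 0.08 rad and y of blank_centre in the frame of corner above 0.035 m), for 0.1 s.
2. the blank is in the corner, against the fixed jaw and the work stop, before the sliding jaw reaches it (x of blank_centre in the frame of corner above -0.0215 m and y of blank_centre in the frame of corner between 0.02 and 0.028 m and value of joint sliding_jaw below 0.085 m), for 0.1 s.
3. the sliding jaw is pushed up to the blank (value of joint sliding_jaw above 0.0975 m), for 0.1 s.
At the end, for the whole second after the job is handed in: The blank rests flat on the bed, at rest, within 2.5 mm of the fixed jaw and of the work stop and square to them (0.05 rad), and the sliding jaw stands within 2.5 mm of it (travel over 0.0975 m) (x of blank_centre in the frame of corner above -0.02 m and y of blank_centre in the frame of corner between 0.02 and 0.0275 m and z of blank_centre in the frame of corner below 0.0195 m and angle between blank_centre's own z axis and vertical below 0.05 rad and angle between the x axis of blank_centre and the x axis of vise, either way round below 0.05 rad and value of joint sliding_jaw above 0.0975 m and linear speed of blank below 0.01 m/s); the robot touches nothing.
It fails at once if the blank is lifted more than 8 mm off the bed (z of blank_centre in the frame of corner above 0.0255 m).
It fails at once if the blank is tipped over (more than 0.35 rad) (angle between blank_centre's own z axis and vertical above 0.35 rad).
It fails at once if the blank comes near the work stop while it is off the fixed jaw (by more than 7 mm within 10 mm of the stop) (y of blank_centre in the frame of corner below 0.035 m and x of blank_centre in the frame of corner below -0.0245 m).
It fails at once if another thing on the bench is moved more than 20 mm (distance of any of drilled_block, brush, pliers, file, hammer, punch, square, oil from where it was at the start of the episode above 0.02 m).
It also fails if it takes over 54 s, if anything falls off the work surface, if the arm or the gripper's body presses on something with over 40 N, if the wrist force passes 120 N, or if a joint passes its speed limit or range.

## Working session

There is one attempt and no reset: what is moved stays moved. The work goes in short steps, Python scripts to look and compute and a tool call to move; the robot and the scene stay as the last step left them, time stands still between calls to the robot, and variables do not carry over. Pictures are saved under pics/ and viewed, about 8 in all and at most 12, crops included, and the job is handed in when it is done.

Besides the shell and the picture viewer there is one more tool, called after "Emit:" by a JSON object that holds its "op" and its "data", one argument or row to a line. apply_moves: Moves the arm, as the interface text tells. Its arguments: {"type":"object","properties":{"deltas":{"type":"array"},"grip":{"type":"number"},"squeeze":{"type":"number"}},"required":["deltas"]}

```bash
mkdir -p pics; ls
cat > h.py <<'E'
import numpy as np, cv2, pickle
from rig import arm, get_image
def snap(name,tag):
    im=get_image(name); pickle.dump(im,open(f'pics/{tag}.pkl','wb'))
    cv2.imwrite(f'pics/{tag}.png',cv2.cvtColor(np.asarray(im['pixels']),cv2.COLOR_RGB2BGR)); return im
def load(tag): return pickle.load(open(f'pics/{tag}.pkl','rb'))
def K(im): return np.array([[im['fx'],0,im['cx']],[0,im['fy'],im['cy']],[0,0,1.]])
def rot(im):
    R=np.array(im['rotation'],float)
    if R.shape==(3,3): return R
    from scipy.spatial.transform import Rotation as Ro
    return Ro.from_euler('xyz',R).as_matrix() if R.size==3 else None
def px2w(im,uv,z):
    p=cv2.undistortPoints(np.array(uv,float).reshape(-1,1,2),K(im),np.array(im['D'],float)).reshape(-1,2)
    d=np.c_[p[:,0],-p[:,1],-np.ones(len(p))]@rot(im).T
    c=np.array(im['xyz']); s=(z-c[2])/d[:,2]
    return c+d*s[:,None]
def w2px(im,P):
    q=(np.array(P,float).reshape(-1,3)-np.array(im['xyz']))@rot(im)
    q=q*[1,-1,-1]
    return cv2.projectPoints(q,np.zeros(3),np.zeros(3),K(im),np.array(im['D'],float))[0].reshape(-1,2)
def crop(tag,x0,y0,x1,y1,k,out):
    a=cv2.imread(f'pics/{tag}.png')[y0:y1,x0:x1]
    cv2.imwrite(f'pics/{out}.png',cv2.resize(a,None,fx=k,fy=k,interpolation=cv2.INTER_CUBIC))
E
python3 - <<'E'
from h import *
for n in('top','scene'):
    im=snap(n,n+'0'); print(n,im['xyz'],im['rotation'],im['fx'],im['D'])
s=arm.get_state(); print({k:np.round(v,3) for k,v in s.items()})
E
```

```text
pics
top [ 0.34803965 -0.03249122  1.07410129] [ 0.16472982  0.03423407 -1.54762019] 389.9220905814002 [-0.03361753  0.          0.          0.          0.        ]
scene [ 1.31657856 -0.15855923  1.00776284] [ 0.70141392 -0.01818156  1.40746263] 382.430199854932 [0.00704253 0.         0.         0.         0.        ]
{'time': np.float64(0.1), 'qpos': array([-1.246,  0.151,  1.438,  0.   ,  1.554, -0.134]), 'qd': array([ 0.   , -0.001, -0.002,  0.001,  0.002, -0.002]), 'effort': array([ 6.0000e-03, -7.1438e+01, -5.7179e+01, -0.0000e+00,  7.0000e-03,
       -0.0000e+00]), 'ee_pos': array([ 0.255, -0.515,  0.197]), 'ee_rot': array([-3.141, -0.   ,  0.459]), 'force': array([-0.616, -0.255, -0.543]), 'wrist_torque': array([ 0.001,  0.003, -0.011]), 'grip_width': np.float64(0.085)}
```

View pics/top0.png

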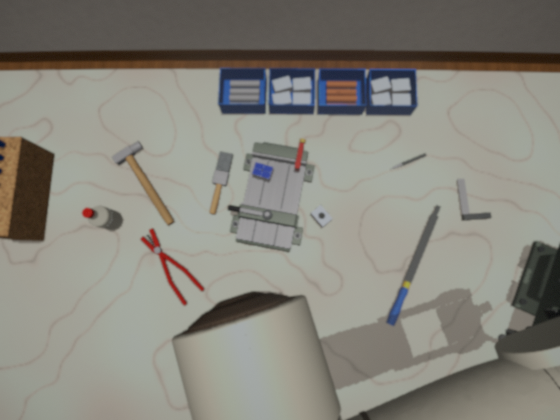

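View pics/scene0.png

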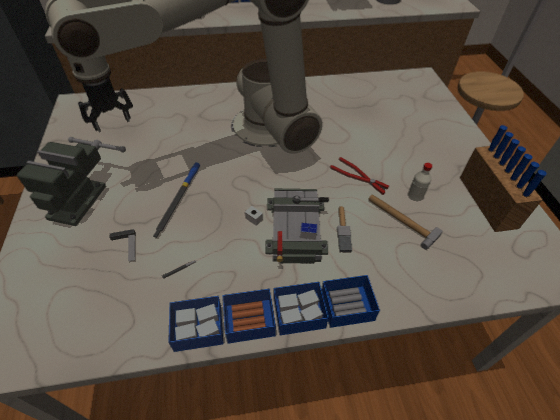

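The top view shows the vise around (272,195), with its fixed jaw at the top, the stop at (300,155), the blank at (262,172), the sliding jaw at (265,214), and the cam lever reaching left. World +x is up in the image. Next I'll take enlarged crops.

Run:
```python
from h import *
crop('top0',220,130,330,260,5,'c1'); 
im=load('top0'); print(px2w(im,[(277,150),(262,172),(300,155),(320,216)],.067))
```

```text
[[ 0.67408526  0.01709504  0.067     ]
 [ 0.61256408  0.05563628  0.067     ]
 [ 0.66090597 -0.0448903   0.067     ]
 [ 0.49680099 -0.09928755  0.067     ]]
```

View pics/c1.png

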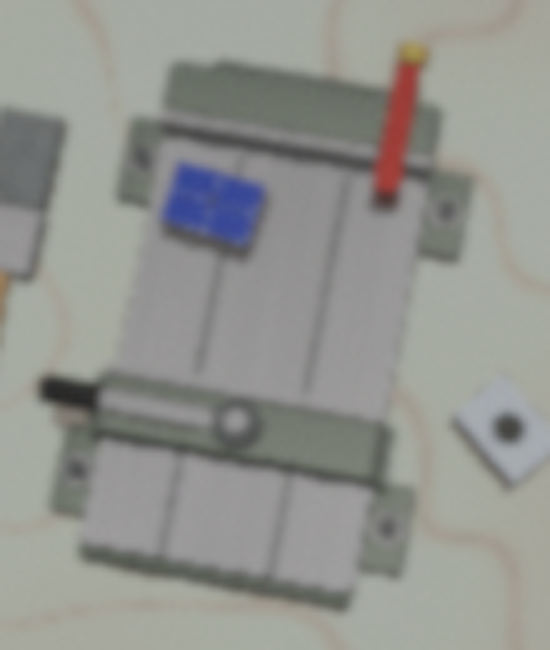

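The crop shows the fixed jaw's front edge running from (165,127) to (435,168), the blue top's corners at about (180,163), (267,183), (252,245) and (163,226), the stop nose at (385,200), and the sliding jaw's back edge from (88,437) to (380,483).

Run:
```python
from h import *
im=load('top0')
def W(l,z): return px2w(im,np.array(l)/5+[220,130]-0.4,z)
J=W([(165,127),(435,168)],.062); B=W([(163,141),(430,180)],.032)
print('jaw top',J.round(4).tolist(),np.linalg.norm(J[0]-J[1])); print('jaw bottom',B.round(4).tolist())
bl=W([(180,163),(267,183),(252,245),(163,226)],.067); print('blank',bl.round(4).tolist(),bl.mean(0),np.linalg.norm(bl-np.roll(bl,-1,0),axis=1))
d=bl[0]-bl[1]+bl[3]-bl[2]; yb=np.arctan2(-d[0],d[1])
S=W([(102,375),(390,422)],.062);S2=W([(88,437),(380,483)],.062)
bedL=W([(82,550),(350,600)],.036)
for n,p in(('J',J),('B',B),('S',S),('S2',S2),('end',bedL)):
  e=p[0]-p[1]; print(n,np.arctan2(-e[0],e[1]),np.linalg.norm(e),p.mean(0))
print('blank yaw',yb)
yaw=-.155
e=(J[0]-J[1]);yaw=np.arctan2(-e[0],e[1])
o=(J.mean(0)+B.mean(0))/2
ex=np.array([np.cos(yaw),np.sin(yaw)]);ey=np.array([-ex[1],ex[0]])
st=W([(376,203),(396,203),(402,60),(418,60)],.070)
for n,p in(('blank',bl),('stop',st),('S',S),('S2',S2),('end',bedL),('drilled',W([(510,428)],.035))):
  q=p[:,:2]-o[:2]; print(n,np.c_[q@ex,q@ey].round(4).tolist())
```

```text
jaw top [[0.6609, 0.083, 0.062], [0.6399, -0.0629, 0.062]] 0.14745945460043475
jaw bottom [[0.662, 0.0873, 0.032], [0.6416, -0.0612, 0.032]]
blank [[0.6394, 0.0737, 0.067], [0.6289, 0.0267, 0.067], [0.5948, 0.0338, 0.067], [0.6045, 0.0816, 0.067]] [0.61690734 0.05392894 0.067     ] [0.04812915 0.03485592 0.04878404 0.03575328]
J -0.14285670922125215 0.14745945460043475 [0.65036821 0.0100335  0.062     ]
B -0.13659788517922197 0.14983600987142093 [0.65184132 0.01304632 0.032     ]
S -0.1457976597107732 0.1543443902390669 [0.5129936 0.0353641 0.062    ]
S2 -0.13823365061460863 0.15557121428767695 [0.48020907 0.04076029 0.062     ]
end -0.1625889525614672 0.14584770424827606 [0.42165363 0.05043791 0.036     ]
blank yaw -0.20962239376351566
blank [[-0.0204, 0.0598], [-0.0241, 0.0118], [-0.0589, 0.014], [-0.0561, 0.0627]]
stop [[-0.0267, -0.0475], [-0.025, -0.058], [0.0537, -0.0487], [0.0551, -0.0572]]
S [[-0.1399, 0.0811], [-0.1403, -0.0733]]
S2 [[-0.1737, 0.0824], [-0.173, -0.0732]]
end [[-0.2312, 0.0787], [-0.2341, -0.0671]]
drilled [[-0.1291, -0.137]]
```

Emit:
{"op": "apply_moves", "data": {
  "deltas": [
    {"roll":0.151},
    {"roll":0.151},
    {"roll":0.151},
    {"roll":0.151},
    {"dx":16,"dy":-44},
    {"dx":16,"dy":-44},
    {"dx":16,"dy":-44},
    {"dx":16,"dy":-44},
    {"dx":16,"dy":-44},
    {"dx":16,"dy":-44}
  ],
  "grip": -0.65
}}

```text
invalid input at $.deltas[0]: expected keys dx, dy, dz, roll
```

Emit:
{"op": "apply_moves", "data": {
  "deltas": [
    {"dx":16,"dy":-44},
    {"dx":16,"dy":-44},
    {"dx":16,"dy":-44},
    {"dx":16,"dy":-44},
    {"dx":16,"dy":-44},
    {"dx":16,"dy":-44},
    {"dx":14,"dy":-44},
    {"dx":14,"dy":-44},
    {},
    {}
  ]
}}

```text
invalid input at $.deltas[0]: expected keys dx, dy, dz, roll
```

Run:
```python
from h import *
im=snap('wrist','w1'); print(im['xyz'],im['rotation'])
s=arm.get_state(); print({k:np.round(s[k],4) for k in('time','ee_pos','ee_rot','force','grip_width')})
```

```text
[ 0.32988534 -0.48021085  0.3743506 ] [-0.33067792  0.00211645 -1.11197162]
{'time': np.float64(0.15), 'ee_pos': array([ 0.2546, -0.5153,  0.1974]), 'ee_rot': array([-3.1406e+00, -2.0000e-04,  4.5880e-01]), 'force': array([-0.1909, -0.1882, -0.4998]), 'grip_width': np.float64(0.0853)}
```

View pics/w1.png

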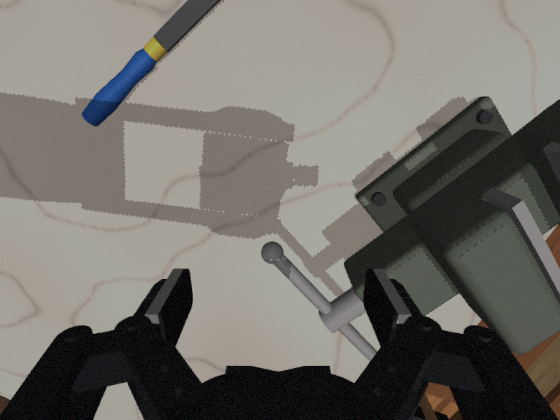

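The moves were refused because every row needs all four keys. The wrist picture shows a bench-vise handle, its ball at about (270,250), near the fingers, so I'll raise the arm first.

Emit:
{"op": "apply_moves", "data": {
  "deltas": [
    {"dx":0,"dy":0,"dz":-30,"roll":0},
    {"dx":0,"dy":0,"dz":-30,"roll":0},
    {"dx":0,"dy":0,"dz":0,"roll":0.151},
    {"dx":0,"dy":0,"dz":0,"roll":0.151},
    {"dx":0,"dy":0,"dz":0,"roll":0.151},
    {"dx":0,"dy":0,"dz":0,"roll":0.151},
    {"dx":16,"dy":-44,"dz":0,"roll":0},
    {"dx":16,"dy":-44,"dz":0,"roll":0},
    {"dx":16,"dy":-44,"dz":0,"roll":0},
    {"dx":16,"dy":-44,"dz":0,"roll":0}
  ],
  "grip": -0.65
}}

```text
time: 1.4
ee_pos: [0.3438, -0.3492, 0.2577]
ee_rot: [-3.141, 0.0, -0.145]
force: [0.5, 1.0, -0.4]
grip_width: 0.0145
```

Emit:
{"op": "apply_moves", "data": {
  "deltas": [
    {"dx":16,"dy":-44,"dz":0,"roll":0},
    {"dx":16,"dy":-44,"dz":0,"roll":0},
    {"dx":16,"dy":-44,"dz":0,"roll":0},
    {"dx":16,"dy":-44,"dz":0,"roll":0},
    {"dx":16,"dy":-44,"dz":0,"roll":0},
    {"dx":16,"dy":-44,"dz":0,"roll":0},
    {"dx":16,"dy":-44,"dz":15,"roll":0},
    {"dx":16,"dy":-44,"dz":15,"roll":0},
    {"dx":14,"dy":-44,"dz":15,"roll":0},
    {"dx":14,"dy":-44,"dz":15,"roll":0}
  ]
}}

```text
time: 2.65
ee_pos: [0.5618, 0.0637, 0.1972]
ee_rot: [-3.142, 0.0, -0.145]
force: [-0.7, -0.7, 0.9]
grip_width: 0.0151
```

Run:
```python
from h import *
im=snap('wrist','w2'); print(im['xyz'],im['rotation'])
s=arm.get_state(); print({k:np.round(s[k],4) for k in('time','ee_pos','ee_rot','force','grip_width')})
```

```text
[0.64495072 0.04967244 0.37421467] [-3.31746859e-01  1.18142534e-03 -1.71586000e+00]
{'time': np.float64(2.7), 'ee_pos': array([0.5626, 0.0677, 0.1948]), 'ee_rot': array([-3.1399e+00,  2.7000e-03, -1.4340e-01]), 'force': array([-0.8755,  4.4679, -4.7181]), 'grip_width': np.float64(0.015)}
```

View pics/w2.png

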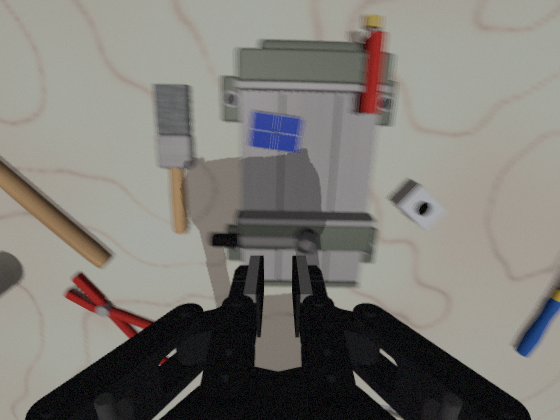

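The wrist view shows the blank at (275,131), the jaw edge near y=85, the stop nose at (369,112) and the sliding jaw at y≈235. The arm was still settling, so I'll take a fresh frame and enlarge it.

Run:
```python
from h import *
im=snap('wrist','w3'); im=snap('wrist','w3'); print(arm.get_state()['ee_pos'])
crop('w3',215,35,415,185,4,'c3')
```

```text
[0.56133945 0.06385805 0.19649246]
```

View pics/c3.png

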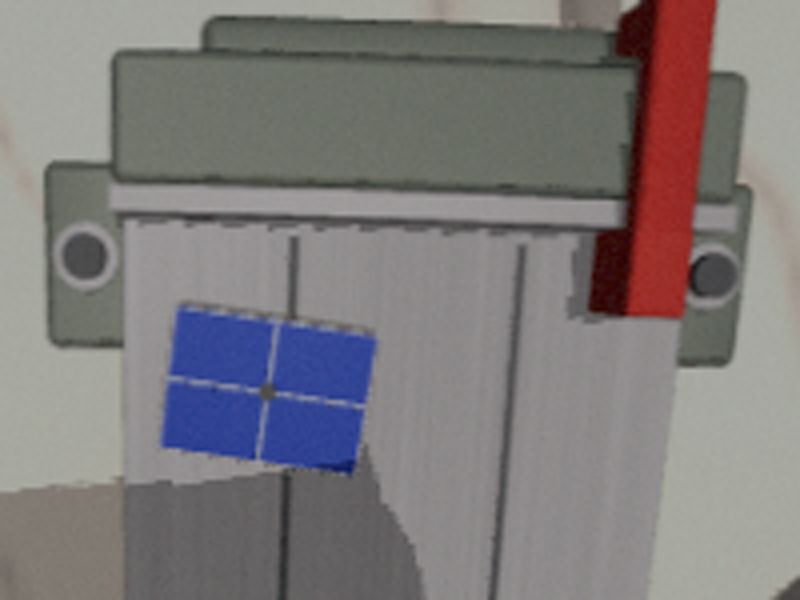

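In the crop, the jaw face edge runs from (112,212) to (740,230). The blank's corners are (178,303), (377,337), (353,472) and (162,446), its cross is at (268,391), and the stop face's top edge at the nose is (630,313).

Run:
```python
from h import *
im=load('w3')
def W(l,z): return px2w(im,np.array(l)/4+[215,35]-.375,z)[:,:2]
J=W([(112,212),(740,230)],.062); e=J[0]-J[1]; yaw=np.arctan2(-e[0],e[1]); print('jaw',J,yaw,np.linalg.norm(e))
o=J.mean(0); ex=np.array([np.cos(yaw),np.sin(yaw)]);ey=np.array([-ex[1],ex[0]])
print('o',o)
f=lambda p:(np.c_[(p-o)@ex,(p-o)@ey]*1000).round(1).tolist()
b=W([(178,303),(377,337),(353,472),(162,446)],.067); d=b[0]-b[1]+b[3]-b[2]
print('blank',f(b),f(b.mean(0)[None]),'cross',f(W([(268,391)],.067)),'rel yaw',np.arctan2(-d[0],d[1])-yaw, np.linalg.norm(b-np.roll(b,-1,0),axis=1))
print('stop top',f(W([(630,313),(685,318)],.076)),'bottom',f(W([(592,312)],.040)))
print('tcp',f(arm.get_state()['ee_pos'][:2][None]), arm.get_state()['time'])
```

```text
jaw [[ 0.66386031  0.08315496]
 [ 0.63953376 -0.06597419]] -0.16169983457380113 0.1511002474896381
o [0.65169704 0.00859038]
blank [[-20.6, 59.5], [-27.5, 11.5], [-60.2, 15.9], [-54.7, 63.3]] [[-40.8, 37.6]] cross [[-40.9, 37.5]] rel yaw -0.1292159359013246 [0.04841898 0.03295276 0.04777687 0.03432607]
stop top [[-20.0, -46.6], [-20.7, -59.7]] bottom [[-20.9, -47.2]]
tcp [[-98.1, 40.0]] 2.8
```

Emit:
{"op": "apply_moves", "data": {
  "deltas": [
    {"dx":0,"dy":3,"dz":30,"roll":0.015},
    {"dx":0,"dy":0,"dz":30,"roll":0},
    {"dx":0,"dy":0,"dz":30,"roll":0},
    {"dx":0,"dy":0,"dz":30,"roll":0},
    {"dx":0,"dy":0,"dz":20,"roll":0},
    {"dx":0,"dy":0,"dz":13,"roll":0},
    {"dx":0,"dy":0,"dz":0,"roll":0}
  ]
}}

```text
time: 3.68
ee_pos: [0.5607, 0.0588, 0.0446]
ee_rot: [3.142, 0.001, -0.161]
force: [-0.9, -0.1, 0.4]
grip_width: 0.0145
```

Emit:
{"op": "apply_moves", "data": {
  "deltas": [
    {"dx":8,"dy":0,"dz":0,"roll":0},
    {"dx":8,"dy":0,"dz":0,"roll":0},
    {"dx":6,"dy":0,"dz":0,"roll":0},
    {"dx":4,"dy":0,"dz":0,"roll":0},
    {"dx":4,"dy":0,"dz":0,"roll":0},
    {"dx":4,"dy":0,"dz":0,"roll":0},
    {"dx":4,"dy":0,"dz":0,"roll":0},
    {"dx":3,"dy":0,"dz":0,"roll":0},
    {"dx":3,"dy":0,"dz":0,"roll":0},
    {"dx":0,"dy":0,"dz":0,"roll":0}
  ]
}}

```text
time: 4.92
ee_pos: [0.6046, 0.0522, 0.0449]
ee_rot: [-3.142, 0.0, -0.16]
force: [-0.4, -0.2, -0.3]
grip_width: 0.0147
```

Emit:
{"op": "apply_moves", "data": {
  "deltas": [
    {"dx":2,"dy":0,"dz":0,"roll":0},
    {"dx":2,"dy":0,"dz":0,"roll":0},
    {"dx":2,"dy":0,"dz":0,"roll":0},
    {"dx":0,"dy":0,"dz":0,"roll":0}
  ]
}}

```text
time: 5.42
ee_pos: [0.6104, 0.0512, 0.0448]
ee_rot: [-3.142, 0.0, -0.16]
force: [0.4, 0.8, -0.6]
grip_width: 0.0149
```

Emit:
{"op": "apply_moves", "data": {
  "deltas": [
    {"dx":1,"dy":0,"dz":0,"roll":0},
    {"dx":1,"dy":0,"dz":0,"roll":0},
    {"dx":0,"dy":0,"dz":0,"roll":0}
  ]
}}

```text
time: 5.8
ee_pos: [0.6124, 0.0509, 0.0449]
ee_rot: [-3.142, 0.0, -0.16]
force: [-0.3, -0.1, -1.3]
grip_width: 0.0149
```

Emit:
{"op": "apply_moves", "data": {
  "deltas": [
    {"dx":1,"dy":0,"dz":0,"roll":0},
    {"dx":1,"dy":0,"dz":0,"roll":0},
    {"dx":0,"dy":0,"dz":0,"roll":0}
  ]
}}

```text
time: 6.18
ee_pos: [0.6144, 0.0506, 0.0449]
ee_rot: [-3.141, 0.0, -0.16]
force: [0.9, -0.0, -0.3]
grip_width: 0.0145
```

Run:
```python
from h import *
im=snap('wrist','w4'); print(arm.get_state()['ee_pos'],arm.get_state()['force'])
a=cv2.imread('pics/w4.png')[:330,150:450]; cv2.imwrite('pics/c4.png',cv2.resize(a,None,fx=1.8,fy=1.8))
```

```text
[0.61432821 0.05060937 0.0449012 ] [ 0.39634737 -0.46346203 -0.42773324]
```

View pics/c4.png

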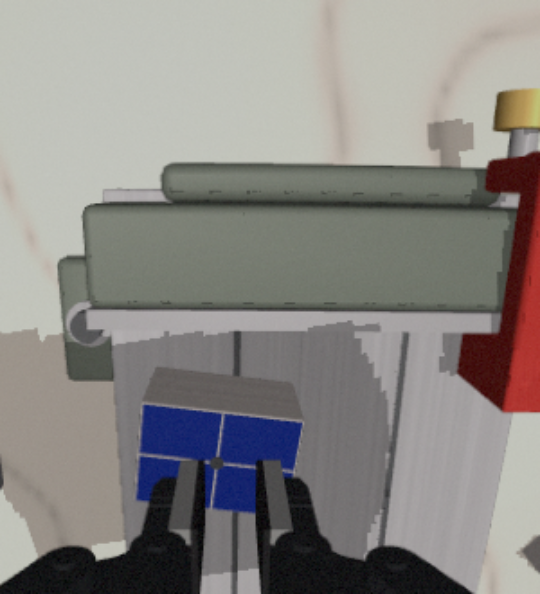

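Run:
```python
from h import *
im=load('w4'); print(im['xyz'],im['rotation'])
t=arm.get_state()['ee_pos']; yaw=-.16; ex=np.array([np.cos(yaw),np.sin(yaw),0])
C=lambda uv:(np.array(uv)-[150,0])*1.8
for z in(0,.01,.02,.03,.04): print(z,C(w2px(im,[t+[0,0,z],t+[0,0,z]+.011*ex])).round().tolist())
b=px2w(im,np.array([(146,403),(302,420),(296,513),(137,498),(217,463)])/1.8+[150,0],.067)
o=np.array([.6517,.0086]);e2=ex[:2];ey=np.array([-e2[1],e2[0]])
print(((b[:,:2]-o)@np.c_[e2,ey]*1000).round(1).tolist(), ((t[:2]-o)@np.c_[e2,ey]*1000).round(1))
```

```text
[0.69725166 0.03529698 0.22187455] [-3.31579293e-01  1.26390118e-03 -1.73098996e+00]
0 [[225.0, 438.0], [225.0, 409.0]]
0.01 [[225.0, 450.0], [225.0, 420.0]]
0.02 [[224.0, 465.0], [224.0, 433.0]]
0.03 [[224.0, 480.0], [224.0, 448.0]]
0.04 [[224.0, 498.0], [223.0, 464.0]]
[[-21.6, 59.2], [-27.1, 11.7], [-60.3, 12.1], [-54.7, 63.8], [-41.9, 37.8]] [-43.6  35.5]
```

The image and the numbers agree that the blank hasn't moved. With the fingers partly open, the tips are above its top, well behind the nominal TCP. I'll back off, shut the gripper and touch down on the bed to find the true tip height.

Emit:
{"op": "apply_moves", "data": {
  "deltas": [
    {"dx":-10,"dy":0,"dz":-3,"roll":0},
    {"dx":-15,"dy":0,"dz":0,"roll":0},
    {"dx":-15,"dy":0,"dz":0,"roll":0},
    {"dx":-10,"dy":0,"dz":0,"roll":0},
    {"dx":0,"dy":0,"dz":0,"roll":0},
    {"dx":0,"dy":0,"dz":0,"roll":0}
  ],
  "grip": -1,
  "squeeze": 20
}}

```text
time: 6.98
ee_pos: [0.5652, 0.0585, 0.048]
ee_rot: [-3.141, -0.0, -0.16]
force: [-0.5, 0.8, -0.1]
grip_width: 0.0004
```

Emit:
{"op": "apply_moves", "data": {
  "deltas": [
    {"dx":0,"dy":0,"dz":4,"roll":0},
    {"dx":0,"dy":0,"dz":2,"roll":0},
    {"dx":0,"dy":0,"dz":0,"roll":0}
  ]
}}

```text
time: 7.35
ee_pos: [0.5649, 0.0585, 0.0415]
ee_rot: [-3.142, 0.001, -0.16]
force: [0.2, -0.0, 0.2]
grip_width: 0.0
```

Run:
```python
from h import *
im=snap('wrist','w5'); im=snap('top','t5'); s=arm.get_state();print(s['ee_pos'],s['force'],s['grip_width'],w2px(load('w5'),s['ee_pos']))
a=cv2.imread('pics/w5.png')[:420,130:430]; b=cv2.imread('pics/t5.png')[130:260,220:330]
cv2.imwrite('pics/c5.png',np.hstack([a,cv2.resize(b,(355,420),interpolation=cv2.INTER_CUBIC)]))
```

```text
[0.56497111 0.0585573  0.04183114] [-0.23755897  0.18624082  1.06858266] -0.0003315701285742658 [[274.93906759 243.11144466]]
```

View pics/c5.png

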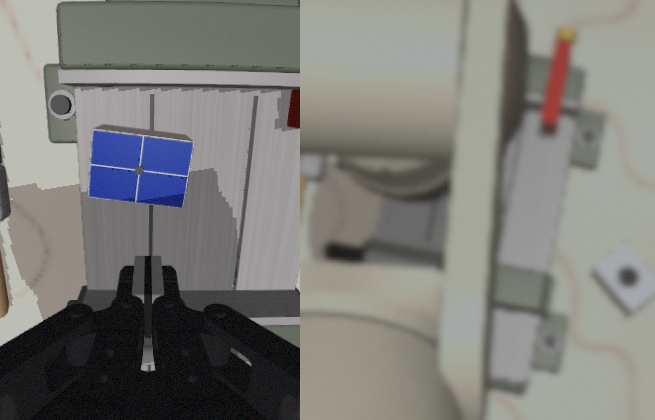

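The shut tips show at row 256, while the nominal TCP projects to row 243, so the tips are higher than stated. I'll probe downwards by force.

Emit:
{"op": "apply_moves", "data": {
  "deltas": [
    {"dx":0,"dy":0,"dz":2,"roll":0},
    {"dx":0,"dy":0,"dz":2,"roll":0},
    {"dx":0,"dy":0,"dz":2,"roll":0},
    {"dx":0,"dy":0,"dz":0,"roll":0}
  ]
}}

```text
time: 7.95
ee_pos: [0.5648, 0.0586, 0.0357]
ee_rot: [-3.142, 0.0, -0.16]
force: [1.5, -0.5, 0.6]
grip_width: 0.0002
```

Emit:
{"op": "apply_moves", "data": {
  "deltas": [
    {"dx":0,"dy":0,"dz":2,"roll":0},
    {"dx":0,"dy":0,"dz":2,"roll":0},
    {"dx":0,"dy":0,"dz":0,"roll":0}
  ]
}}

```text
time: 8.32
ee_pos: [0.5649, 0.0586, 0.0317]
ee_rot: [-3.142, 0.0, -0.16]
force: [1.0, 0.2, 0.2]
grip_width: 0.0
```

Emit:
{"op": "apply_moves", "data": {
  "deltas": [
    {"dx":0,"dy":0,"dz":2,"roll":0},
    {"dx":0,"dy":0,"dz":2,"roll":0},
    {"dx":0,"dy":0,"dz":0,"roll":0}
  ]
}}

```text
time: 8.7
ee_pos: [0.5649, 0.0586, 0.0277]
ee_rot: [-3.142, 0.0, -0.16]
force: [0.2, -0.4, 0.2]
grip_width: -0.0
```

Emit:
{"op": "apply_moves", "data": {
  "deltas": [
    {"dx":0,"dy":0,"dz":2,"roll":0},
    {"dx":0,"dy":0,"dz":2,"roll":0},
    {"dx":0,"dy":0,"dz":2,"roll":0},
    {"dx":0,"dy":0,"dz":0,"roll":0}
  ]
}}

```text
time: 9.2
ee_pos: [0.5648, 0.0586, 0.0217]
ee_rot: [-3.142, 0.0, -0.16]
force: [0.4, 0.5, -0.4]
grip_width: -0.0001
```

Emit:
{"op": "apply_moves", "data": {
  "deltas": [
    {"dx":0,"dy":0,"dz":2,"roll":0},
    {"dx":0,"dy":0,"dz":2,"roll":0},
    {"dx":0,"dy":0,"dz":0,"roll":0}
  ]
}}

```text
time: 9.57
ee_pos: [0.5648, 0.0586, 0.0177]
ee_rot: [-3.142, 0.0, -0.16]
force: [1.1, -0.3, 0.8]
grip_width: 0.0
```

Run:
```python
from h import *
im=snap('wrist','w6'); s=arm.get_state();print(s['ee_pos'],s['force'],s['time'])
a=cv2.imread('pics/w6.png')[100:420,130:430]; cv2.imwrite('pics/c6.png',cv2.resize(a,None,fx=1.8,fy=1.8))
```

```text
[0.56490271 0.05859715 0.01784245] [0.30254374 0.21364776 0.78198975] 9.625
```

View pics/c6.png

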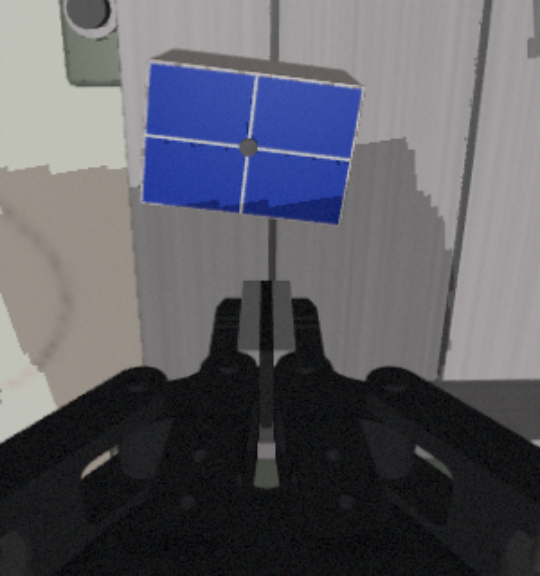

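The tips, at about (265,283), are still clear of the bed with no force, so I'll keep probing.

Emit:
{"op": "apply_moves", "data": {
  "deltas": [
    {"dx":0,"dy":0,"dz":2,"roll":0},
    {"dx":0,"dy":0,"dz":2,"roll":0},
    {"dx":0,"dy":0,"dz":0,"roll":0}
  ]
}}

```text
time: 10.0
ee_pos: [0.5648, 0.0586, 0.0137]
ee_rot: [-3.142, 0.0, -0.16]
force: [-0.9, 0.3, 0.1]
grip_width: -0.0002
```

Emit:
{"op": "apply_moves", "data": {
  "deltas": [
    {"dx":0,"dy":0,"dz":2,"roll":0},
    {"dx":0,"dy":0,"dz":1,"roll":0},
    {"dx":0,"dy":0,"dz":0,"roll":0}
  ]
}}

```text
time: 10.38
ee_pos: [0.5649, 0.0586, 0.0108]
ee_rot: [-3.142, 0.0, -0.16]
force: [0.2, -0.1, -0.2]
grip_width: -0.0
```

Emit:
{"op": "apply_moves", "data": {
  "deltas": [
    {"dx":0,"dy":0,"dz":1,"roll":0},
    {"dx":0,"dy":0,"dz":1,"roll":0},
    {"dx":0,"dy":0,"dz":0,"roll":0}
  ]
}}

```text
time: 10.75
ee_pos: [0.5649, 0.0586, 0.0088]
ee_rot: [-3.142, 0.0, -0.16]
force: [0.1, 0.4, 0.5]
grip_width: 0.0001
```

Emit:
{"op": "apply_moves", "data": {
  "deltas": [
    {"dx":0,"dy":0,"dz":1,"roll":0},
    {"dx":0,"dy":0,"dz":1,"roll":0},
    {"dx":0,"dy":0,"dz":0,"roll":0}
  ]
}}

```text
time: 11.12
ee_pos: [0.5649, 0.0586, 0.0068]
ee_rot: [-3.142, 0.0, -0.16]
force: [-0.4, -1.4, 0.3]
grip_width: 0.0001
```

Emit:
{"op": "apply_moves", "data": {
  "deltas": [
    {"dx":0,"dy":0,"dz":1,"roll":0},
    {"dx":0,"dy":0,"dz":1,"roll":0},
    {"dx":0,"dy":0,"dz":0,"roll":0}
  ]
}}

```text
time: 11.5
ee_pos: [0.5649, 0.0586, 0.0048]
ee_rot: [-3.142, 0.0, -0.16]
force: [0.1, -0.5, 0.3]
grip_width: 0.0
```

Emit:
{"op": "apply_moves", "data": {
  "deltas": [
    {"dx":0,"dy":0,"dz":1,"roll":0},
    {"dx":0,"dy":0,"dz":1,"roll":0},
    {"dx":0,"dy":0,"dz":0,"roll":0}
  ]
}}

```text
time: 11.88
ee_pos: [0.5649, 0.0586, 0.0028]
ee_rot: [-3.142, 0.0, -0.16]
force: [0.4, -0.9, 0.4]
grip_width: 0.0
```

Emit:
{"op": "apply_moves", "data": {
  "deltas": [
    {"dx":0,"dy":0,"dz":1,"roll":0},
    {"dx":0,"dy":0,"dz":1,"roll":0},
    {"dx":0,"dy":0,"dz":0,"roll":0}
  ]
}}

```text
time: 12.25
ee_pos: [0.5649, 0.0586, 0.0008]
ee_rot: [-3.142, 0.0, -0.16]
force: [-0.6, 0.3, 0.0]
grip_width: 0.0004
```

Emit:
{"op": "apply_moves", "data": {
  "deltas": [
    {"dx":0,"dy":0,"dz":1,"roll":0},
    {"dx":0,"dy":0,"dz":1,"roll":0},
    {"dx":0,"dy":0,"dz":0,"roll":0}
  ]
}}

```text
time: 12.62
ee_pos: [0.5649, 0.0586, -0.0012]
ee_rot: [-3.142, 0.0, -0.16]
force: [0.7, -0.0, -0.5]
grip_width: 0.0002
```

Emit:
{"op": "apply_moves", "data": {
  "deltas": [
    {"dx":0,"dy":0,"dz":1,"roll":0},
    {"dx":0,"dy":0,"dz":1,"roll":0},
    {"dx":0,"dy":0,"dz":0,"roll":0}
  ]
}}

```text
time: 13.0
ee_pos: [0.5651, 0.0586, -0.0015]
ee_rot: [-3.142, -0.001, -0.16]
force: [-12.5, 0.6, 26.3]
grip_width: -0.0002
```

The bed contact comes at a reported z of -1.5 mm (26 N), so the tips really sit about 33 mm above the reported TCP. I'll raise 10 mm, part the fingers a little, and push.

Emit:
{"op": "apply_moves", "data": {
  "deltas": [
    {"dx":0,"dy":0,"dz":-5,"roll":0},
    {"dx":0,"dy":0,"dz":-7,"roll":0},
    {"dx":0,"dy":-1,"dz":0,"roll":0},
    {"dx":0,"dy":0,"dz":0,"roll":0}
  ],
  "grip": -0.5
}}

```text
time: 13.5
ee_pos: [0.565, 0.0597, 0.0087]
ee_rot: [-3.142, 0.0, -0.16]
force: [0.3, -0.4, 0.3]
grip_width: 0.0213
```

Emit:
{"op": "apply_moves", "data": {
  "deltas": [
    {"dx":8,"dy":0,"dz":0,"roll":0},
    {"dx":6,"dy":0,"dz":0,"roll":0},
    {"dx":5,"dy":0,"dz":0,"roll":0},
    {"dx":4,"dy":0,"dz":0,"roll":0},
    {"dx":4,"dy":0,"dz":0,"roll":0},
    {"dx":4,"dy":0,"dz":0,"roll":0},
    {"dx":4,"dy":0,"dz":0,"roll":0},
    {"dx":3,"dy":0,"dz":0,"roll":0},
    {"dx":3,"dy":0,"dz":0,"roll":0},
    {"dx":0,"dy":0,"dz":0,"roll":0}
  ]
}}

```text
time: 14.75
ee_pos: [0.6058, 0.053, 0.0089]
ee_rot: [-3.141, -0.0, -0.16]
force: [-0.4, 0.4, 0.2]
grip_width: 0.0211
```

Emit:
{"op": "apply_moves", "data": {
  "deltas": [
    {"dx":2,"dy":0,"dz":0,"roll":0},
    {"dx":2,"dy":0,"dz":0,"roll":0},
    {"dx":0,"dy":0,"dz":0,"roll":0}
  ]
}}

```text
time: 15.12
ee_pos: [0.6097, 0.0523, 0.0089]
ee_rot: [-3.141, -0.0, -0.16]
force: [0.2, 0.1, 0.0]
grip_width: 0.0211
```

Emit:
{"op": "apply_moves", "data": {
  "deltas": [
    {"dx":1,"dy":0,"dz":0,"roll":0},
    {"dx":1,"dy":0,"dz":0,"roll":0},
    {"dx":0,"dy":0,"dz":0,"roll":0}
  ]
}}

```text
time: 15.5
ee_pos: [0.6116, 0.0521, 0.009]
ee_rot: [-3.141, -0.0, -0.16]
force: [-1.7, -0.5, 0.3]
grip_width: 0.0213
```

Emit:
{"op": "apply_moves", "data": {
  "deltas": [
    {"dx":1,"dy":0,"dz":0,"roll":0},
    {"dx":0,"dy":0,"dz":0,"roll":0}
  ]
}}

```text
time: 15.75
ee_pos: [0.6119, 0.052, 0.0089]
ee_rot: [-3.142, 0.001, -0.16]
force: [-6.6, 1.9, 4.6]
grip_width: 0.0212
```

Run:
```python
from h import *
im=snap('wrist','w7'); s=arm.get_state();print(s['ee_pos'],s['force'],s['time'])
a=cv2.imread('pics/w7.png')[:330,150:450]; cv2.imwrite('pics/c7.png',cv2.resize(a,None,fx=1.8,fy=1.8))
```

```text
[0.61188797 0.05203836 0.00890247] [-7.28044472  1.26029614  4.62088617] 15.8
```

View pics/c7.png

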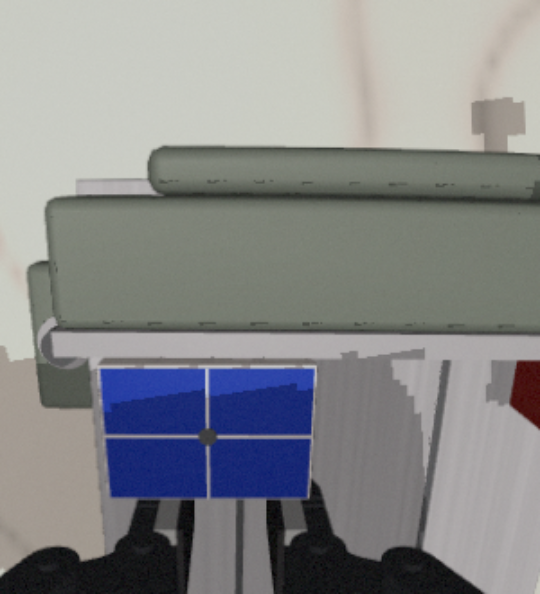

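The blank lies flat and square against the jaw, its back edge at y≈497 and its cross at (208,436), and the contact force is about 7 N. Now I'll locate it numerically.

Run:
```python
from h import *
im=load('w7');t=arm.get_state()['ee_pos'];yaw=-.16;e2=np.array([np.cos(yaw),np.sin(yaw)]);ey=np.array([-e2[1],e2[0]])
o=np.array([.6517,.0086]);M=np.c_[e2,ey]
b=px2w(im,np.array([(100,367),(316,367),(311,497),(110,497),(208,436)])/1.8+[150,0],.067)
print(((b[:,:2]-o)@M*1000).round(1).tolist(),((t[:2]-o)@M*1000).round(1))
d=b[0]-b[1]+b[3]-b[2];print(np.arctan2(-d[0],d[1]))
j=px2w(im,np.array([(60,358),(540,360)])/1.8+[150,0],.062);d=j[0]-j[1];print(np.arctan2(-d[0],d[1]),((j[:,:2]-o)@M*1000).round(1).tolist())
```

```text
[[-0.8, 64.3], [-0.8, 15.2], [-34.8, 14.7], [-34.9, 64.6], [-18.1, 40.0]] [-46.2  36.5]
-0.1589655138728259
-0.1635242740032272 [[-0.2, 75.0], [-0.6, -39.8]]
```

Emit:
{"op": "apply_moves", "data": {
  "deltas": [
    {"dx":-4,"dy":0,"dz":0,"roll":0},
    {"dx":-8,"dy":0,"dz":-10,"roll":0},
    {"dx":0,"dy":0,"dz":-25,"roll":0},
    {"dx":0,"dy":0,"dz":-30,"roll":0},
    {"dx":0,"dy":0,"dz":0,"roll":0}
  ]
}}

```text
time: 16.42
ee_pos: [0.6017, 0.0539, 0.0771]
ee_rot: [-3.141, -0.005, -0.16]
force: [-0.3, -0.1, 0.4]
grip_width: 0.0214
```

Emit:
{"op": "apply_moves", "data": {
  "deltas": [
    {"dx":10,"dy":-18,"dz":0,"roll":0},
    {"dx":15,"dy":-18,"dz":0,"roll":0},
    {"dx":15,"dy":-18,"dz":0,"roll":0},
    {"dx":0,"dy":0,"dz":20,"roll":0},
    {"dx":0,"dy":0,"dz":25,"roll":0},
    {"dx":0,"dy":0,"dz":20,"roll":0},
    {"dx":0,"dy":0,"dz":3,"roll":0},
    {"dx":0,"dy":0,"dz":0,"roll":0}
  ],
  "grip": -1
}}

```text
time: 17.42
ee_pos: [0.6488, 0.1007, 0.0061]
ee_rot: [-3.141, -0.0, -0.16]
force: [0.3, -0.7, 0.5]
grip_width: -0.0001
```

Emit:
{"op": "apply_moves", "data": {
  "deltas": [
    {"dx":0,"dy":4,"dz":0,"roll":0},
    {"dx":0,"dy":4,"dz":0,"roll":0},
    {"dx":0,"dy":0,"dz":0,"roll":0}
  ]
}}

```text
time: 17.8
ee_pos: [0.6477, 0.0924, 0.0064]
ee_rot: [-3.141, -0.001, -0.161]
force: [0.3, -0.2, -0.6]
grip_width: -0.0
```

Emit:
{"op": "apply_moves", "data": {
  "deltas": [
    {"dx":0,"dy":4,"dz":0,"roll":0},
    {"dx":0,"dy":4,"dz":0,"roll":0},
    {"dx":0,"dy":4,"dz":0,"roll":0},
    {"dx":0,"dy":4,"dz":0,"roll":0},
    {"dx":0.2,"dy":4,"dz":0,"roll":0},
    {"dx":0.2,"dy":4,"dz":0,"roll":0},
    {"dx":0.2,"dy":4,"dz":0,"roll":0},
    {"dx":0.2,"dy":4,"dz":0,"roll":0},
    {"dx":0,"dy":3,"dz":0,"roll":0},
    {"dx":0,"dy":0,"dz":0,"roll":0}
  ]
}}

```text
time: 19.05
ee_pos: [0.6422, 0.0583, 0.0058]
ee_rot: [-3.141, 0.001, -0.16]
force: [-2.9, 6.2, 4.2]
grip_width: 0.0003
```

Run:
```python
from h import *
im=snap('wrist','w8'); s=arm.get_state();t=s['ee_pos'];print(t,s['force'],s['time'])
yaw=-.16;M=np.array([[np.cos(yaw),-np.sin(yaw)],[np.sin(yaw),np.cos(yaw)]]);o=np.array([.6517,.0086])
print('tcp',((t[:2]-o)@M*1000).round(1))
h=cv2.cvtColor(np.asarray(im['pixels']),cv2.COLOR_RGB2HSV); m=cv2.inRange(h,(110,150,50),(130,255,255))
n,l,st,c=cv2.connectedComponentsWithStats(m); i=1+st[1:,4].argmax(); 
pts=np.argwhere(l==i)[:,::-1].astype(float); print(st[i])
hull=cv2.convexHull(pts.astype(np.float32)).reshape(-1,2)
w=(px2w(im,hull,.067)[:,:2]-o)@M*1000
r=cv2.minAreaRect(w.astype(np.float32)); print('rect',r, w.min(0),w.max(0))
```

```text
[0.64228816 0.0583001  0.00582592] [-2.27427746  4.77095172  3.54441204] 19.1
tcp [-17.2  47.6]
[ 311  271   56   33 1655]
rect ((-9.784371376037598, 19.08554458618164), (24.109155654907227, 16.30256462097168), 87.99739074707031) [-18.07658017   7.12789126] [-1.4066957  30.92165858]
```

```bash
python3 -c "
from h import *
a=cv2.imread('pics/w8.png')[130:400,150:450]; cv2.imwrite('pics/c8.png',cv2.resize(a,None,fx=2,fy=2))"
```

```text
(no output)
```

View pics/c8.png

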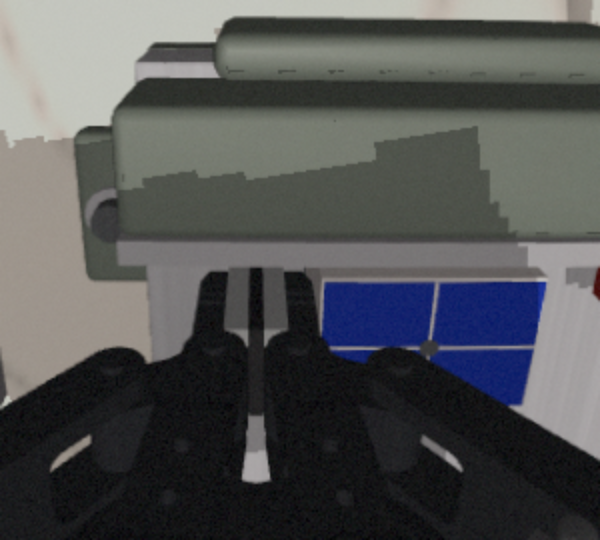

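The blank is still flat and square on the jaw, its far edge level at y≈280 and its cross at (430,348). I'll carry on towards the stop.

Run:
```python
from h import *
im=load('w8');yaw=-.16;M=np.array([[np.cos(yaw),-np.sin(yaw)],[np.sin(yaw),np.cos(yaw)]]);o=np.array([.6517,.0086])
w=px2w(im,np.array([(430,348),(322,282),(545,282)])/2+[150,130],.067)[:,:2]
print(((w-o)@M*1000).round(1).tolist())
```

```text
[[-18.7, 6.1], [-1.4, 31.4], [-1.8, -17.7]]
```

Emit:
{"op": "apply_moves", "data": {
  "deltas": [
    {"dx":-0.3,"dy":4,"dz":0,"roll":0},
    {"dx":0,"dy":4,"dz":0,"roll":0},
    {"dx":0,"dy":4,"dz":0,"roll":0},
    {"dx":0,"dy":4,"dz":0,"roll":0},
    {"dx":0,"dy":0,"dz":0,"roll":0}
  ]
}}

```text
time: 19.73
ee_pos: [0.6397, 0.0419, 0.0058]
ee_rot: [3.141, 0.0, -0.161]
force: [0.1, -0.5, 0.3]
grip_width: -0.0001
```

Emit:
{"op": "apply_moves", "data": {
  "deltas": [
    {"dx":0,"dy":3,"dz":0,"roll":0},
    {"dx":0,"dy":3,"dz":0,"roll":0},
    {"dx":0,"dy":2,"dz":0,"roll":0},
    {"dx":0,"dy":1,"dz":0,"roll":0},
    {"dx":0,"dy":0,"dz":0,"roll":0}
  ]
}}

```text
time: 20.35
ee_pos: [0.6384, 0.0334, 0.0059]
ee_rot: [3.141, 0.0, -0.16]
force: [-0.4, 0.9, -0.1]
grip_width: -0.0001
```

Emit:
{"op": "apply_moves", "data": {
  "deltas": [
    {"dx":0,"dy":1,"dz":0,"roll":0},
    {"dx":0,"dy":1,"dz":0,"roll":0},
    {"dx":0,"dy":0,"dz":0,"roll":0}
  ]
}}

```text
time: 20.72
ee_pos: [0.6381, 0.0316, 0.0059]
ee_rot: [-3.141, 0.0, -0.16]
force: [-0.1, 3.2, -0.2]
grip_width: 0.0004
```

Emit:
{"op": "apply_moves", "data": {
  "deltas": [
    {"dx":0,"dy":1,"dz":0,"roll":0},
    {"dx":0,"dy":0,"dz":0,"roll":0}
  ]
}}

```text
time: 20.98
ee_pos: [0.638, 0.0315, 0.0059]
ee_rot: [-3.14, -0.0, -0.16]
force: [0.1, 10.0, -0.3]
grip_width: -0.0002
```

The push stalls with 10 N against the stop. I'll back off, rise, and check from above.

Emit:
{"op": "apply_moves", "data": {
  "deltas": [
    {"dx":0,"dy":-4,"dz":0,"roll":0},
    {"dx":0,"dy":-8,"dz":0,"roll":0},
    {"dx":0,"dy":0,"dz":-30,"roll":0},
    {"dx":0,"dy":0,"dz":-40,"roll":0},
    {"dx":-20,"dy":10,"dz":-40,"roll":0},
    {"dx":-30,"dy":10,"dz":-30,"roll":0},
    {"dx":-30,"dy":12,"dz":0,"roll":0},
    {"dx":0,"dy":0,"dz":0,"roll":0},
    {"dx":0,"dy":0,"dz":0,"roll":0}
  ]
}}

```text
time: 22.1
ee_pos: [0.5562, 0.0237, 0.1461]
ee_rot: [-3.142, -0.001, -0.16]
force: [0.7, -0.4, -0.1]
grip_width: -0.0001
```

Run:
```python
from h import *
im=snap('wrist','w9'); s=arm.get_state();t=s['ee_pos'];print(t,s['time'])
yaw=-.16;M=np.array([[np.cos(yaw),-np.sin(yaw)],[np.sin(yaw),np.cos(yaw)]]);o=np.array([.6517,.0086])
print('tcp',((t[:2]-o)@M*1000).round(1))
h=cv2.cvtColor(np.asarray(im['pixels']),cv2.COLOR_RGB2HSV); m=cv2.inRange(h,(110,150,50),(130,255,255))
m=cv2.morphologyEx(m,cv2.MORPH_CLOSE,np.ones((5,5)))
n,l,st,c=cv2.connectedComponentsWithStats(m); i=1+st[1:,4].argmax(); print(st[i])
hull=cv2.convexHull(np.argwhere(l==i)[:,::-1].astype(np.float32)).reshape(-1,2)
w=(px2w(im,hull,.067)[:,:2]-o)@M*1000
print('rect',cv2.minAreaRect(w.astype(np.float32)), w.min(0),w.max(0))
crop('w9',160,20,460,320,2,'c9')
```

```text
[0.55626417 0.02373924 0.14579777] 22.15
tcp [-96.6  -0.3]
[ 271   90   60   42 2453]
rect ((-17.807600021362305, -20.02838897705078), (31.8231258392334, 47.13706970214844), 0.13432753086090088) [-33.77437531 -43.57730313] [-1.84160505  3.5027851 ]
```

View pics/c9.png

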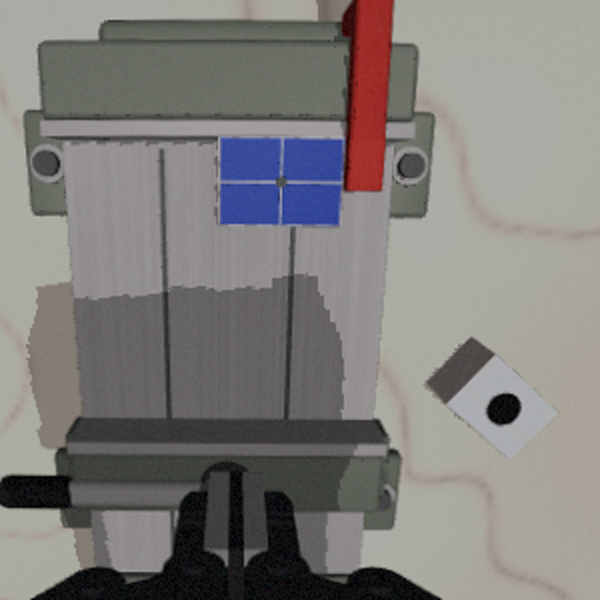

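The blank sits in the corner and looks square. Its right edge is at x=341, against the stop's edge at x≈346. I'll check that gap numerically.

Run:
```python
from h import *
im=load('w9')
yaw=-.16;M=np.array([[np.cos(yaw),-np.sin(yaw)],[np.sin(yaw),np.cos(yaw)]]);o=np.array([.6517,.0086])
for n,l,z in(('stop',[(345,190),(382,190),(352,30)],.076),('blank',[(220,138),(342,138),(341,226),(218,225),(281,182)],.067),('jaw',[(42,137),(414,137)],.062)):
  print(n,((px2w(im,np.array(l)/2+[160,20],z)[:,:2]-o)@M*1000).round(1).tolist())
```

```text
stop [[-20.7, -44.6], [-20.6, -59.1], [36.3, -44.5]]
blank [[-1.3, 4.1], [-1.1, -44.0], [-35.3, -45.2], [-35.0, 5.1], [-18.0, -20.3]]
jaw [[0.0, 76.1], [-0.1, -73.9]]
```

Stop face at -44.6 mm, blank end at about -45 mm, far side against the jaw: it's seated. Next I'll move behind the sliding jaw.

Emit:
{"op": "apply_moves", "data": {
  "deltas": [
    {"dx":-30,"dy":0,"dz":0,"roll":0},
    {"dx":-40,"dy":0,"dz":0,"roll":0},
    {"dx":-37,"dy":0,"dz":0,"roll":0},
    {"dx":0,"dy":0,"dz":30,"roll":0},
    {"dx":0,"dy":0,"dz":30,"roll":0},
    {"dx":0,"dy":0,"dz":30,"roll":0},
    {"dx":0,"dy":0,"dz":25,"roll":0},
    {"dx":0,"dy":0,"dz":15,"roll":0},
    {"dx":0,"dy":0,"dz":7,"roll":0},
    {"dx":0,"dy":0,"dz":0,"roll":0}
  ]
}}

```text
time: 23.4
ee_pos: [0.4503, 0.0407, 0.009]
ee_rot: [-3.141, 0.0, -0.16]
force: [0.4, 0.2, 0.1]
grip_width: 0.0002
```

Emit:
{"op": "apply_moves", "data": {
  "deltas": [
    {"dx":5,"dy":0,"dz":0,"roll":0},
    {"dx":5,"dy":0,"dz":0,"roll":0},
    {"dx":5,"dy":0,"dz":0,"roll":0},
    {"dx":4,"dy":0,"dz":0,"roll":0},
    {"dx":4,"dy":0,"dz":0,"roll":0},
    {"dx":4,"dy":0,"dz":0,"roll":0}
  ]
}}

```text
time: 24.15
ee_pos: [0.4768, 0.0363, 0.0089]
ee_rot: [3.142, 0.0, -0.16]
force: [-2.6, -0.2, 1.6]
grip_width: 0.0
```

Emit:
{"op": "apply_moves", "data": {
  "deltas": [
    {"dx":5,"dy":0,"dz":0,"roll":0},
    {"dx":5,"dy":0,"dz":0,"roll":0},
    {"dx":5,"dy":0,"dz":0,"roll":0},
    {"dx":5,"dy":0,"dz":0,"roll":0},
    {"dx":5,"dy":0,"dz":0,"roll":0},
    {"dx":5,"dy":0,"dz":0,"roll":0},
    {"dx":5,"dy":0,"dz":0,"roll":0},
    {"dx":5,"dy":0,"dz":0,"roll":0},
    {"dx":5,"dy":0,"dz":0,"roll":0},
    {"dx":5,"dy":0,"dz":0,"roll":0}
  ]
}}

```text
time: 25.4
ee_pos: [0.5264, 0.0283, 0.0089]
ee_rot: [-3.142, 0.0, -0.16]
force: [-2.8, -1.9, 0.3]
grip_width: -0.0001
```

Emit:
{"op": "apply_moves", "data": {
  "deltas": [
    {"dx":5,"dy":0,"dz":0,"roll":0},
    {"dx":5,"dy":0,"dz":0,"roll":0},
    {"dx":5,"dy":0,"dz":0,"roll":0},
    {"dx":4,"dy":0,"dz":0,"roll":0},
    {"dx":4,"dy":0,"dz":0,"roll":0},
    {"dx":4,"dy":0,"dz":0,"roll":0},
    {"dx":3,"dy":0,"dz":0,"roll":0},
    {"dx":3,"dy":0,"dz":0,"roll":0},
    {"dx":2,"dy":0,"dz":0,"roll":0},
    {"dx":2,"dy":0,"dz":0,"roll":0}
  ]
}}

```text
time: 26.65
ee_pos: [0.5628, 0.0225, 0.0089]
ee_rot: [-3.141, 0.0, -0.16]
force: [-3.2, -2.4, -0.3]
grip_width: -0.0002
```

Emit:
{"op": "apply_moves", "data": {
  "deltas": [
    {"dx":1,"dy":0,"dz":0,"roll":0},
    {"dx":1,"dy":0,"dz":0,"roll":0},
    {"dx":1,"dy":0,"dz":0,"roll":0},
    {"dx":0,"dy":0,"dz":0,"roll":0}
  ]
}}

```text
time: 27.15
ee_pos: [0.5658, 0.022, 0.0089]
ee_rot: [-3.141, -0.0, -0.16]
force: [-0.8, -0.4, -0.7]
grip_width: -0.0001
```

Emit:
{"op": "apply_moves", "data": {
  "deltas": [
    {"dx":1,"dy":0,"dz":0,"roll":0},
    {"dx":1,"dy":0,"dz":0,"roll":0},
    {"dx":0,"dy":0,"dz":0,"roll":0}
  ]
}}

```text
time: 27.52
ee_pos: [0.5678, 0.0217, 0.0089]
ee_rot: [-3.141, -0.0, -0.16]
force: [-1.4, -0.9, -0.4]
grip_width: 0.0001
```

Emit:
{"op": "apply_moves", "data": {
  "deltas": [
    {"dx":1,"dy":0,"dz":0,"roll":0},
    {"dx":0,"dy":0,"dz":0,"roll":0}
  ]
}}

```text
time: 27.78
ee_pos: [0.5683, 0.0216, 0.0089]
ee_rot: [-3.141, 0.001, -0.16]
force: [-4.9, 0.1, 2.7]
grip_width: 0.0
```

Emit:
{"op": "apply_moves", "data": {
  "deltas": [
    {"dx":1,"dy":0,"dz":0,"roll":0},
    {"dx":0,"dy":0,"dz":0,"roll":0}
  ]
}}

```text
time: 28.02
ee_pos: [0.5683, 0.0216, 0.0089]
ee_rot: [3.142, 0.003, -0.16]
force: [-14.8, 1.0, 10.3]
grip_width: -0.0
```

It stalls at 15 N, right where the jaw should meet the blank. I'll back off, rise and run a final numeric check.

Emit:
{"op": "apply_moves", "data": {
  "deltas": [
    {"dx":-6,"dy":0,"dz":0,"roll":0},
    {"dx":-15,"dy":0,"dz":0,"roll":0},
    {"dx":0,"dy":0,"dz":-30,"roll":0},
    {"dx":0,"dy":0,"dz":-40,"roll":0},
    {"dx":0,"dy":0,"dz":-40,"roll":0},
    {"dx":0,"dy":0,"dz":-30,"roll":0},
    {"dx":0,"dy":0,"dz":0,"roll":0},
    {"dx":0,"dy":0,"dz":0,"roll":0}
  ]
}}

```text
time: 29.02
ee_pos: [0.5482, 0.0248, 0.1482]
ee_rot: [-3.141, 0.001, -0.16]
force: [-0.4, 0.4, -0.2]
grip_width: 0.0002
```

Run:
```python
from h import *
im=snap('wrist','w10'); s=arm.get_state();print(s['ee_pos'],s['force'],s['time'])
yaw=-.16;M=np.array([[np.cos(yaw),-np.sin(yaw)],[np.sin(yaw),np.cos(yaw)]]);o=np.array([.6517,.0086])
h=cv2.cvtColor(np.asarray(im['pixels']),cv2.COLOR_RGB2HSV); m=cv2.inRange(h,(110,150,50),(130,255,255))
m=cv2.morphologyEx(m,cv2.MORPH_CLOSE,np.ones((5,5)))
n,l,st,c=cv2.connectedComponentsWithStats(m); i=1+st[1:,4].argmax(); print(st[i])
hull=cv2.convexHull(np.argwhere(l==i)[:,::-1].astype(np.float32)).reshape(-1,2)
w=(px2w(im,hull,.067)[:,:2]-o)@M*1000
print('rect',cv2.minAreaRect(w.astype(np.float32)), w.min(0),w.max(0))
crop('w10',160,20,460,320,2,'c10')
```

```text
[0.54811882 0.02481763 0.14786806] [-0.21493668  0.10970845  0.34532767] 29.075
[ 271   79   60   43 2458]
rect ((-17.65199089050293, -20.192594528198242), (46.86719512939453, 32.363006591796875), 89.65360260009766) [-33.95316633 -43.6742895 ] [-1.61009023  3.33583975]
```

```bash
python3 -c "
from rig import arm
print(arm.job_done())"
```

```text
the job is handed in; nothing more can be done
None
```

The blank is in the corner of the vise with the sliding jaw pushed up to it, and the job was handed in at about 29 s. No verdict was reported.

**Sequence:** I pushed the blank flat against the fixed jaw, slid it along the jaw until it stalled on the stop at 10 N, then pushed the sliding jaw until it stalled on the blank at 15 N. Then I backed the arm off and raised it clear.

**Last checks on the blank:** The last wrist image puts its centre 17.7 mm from the jaw face and about 24.5 mm from the stop face, square to within 0.01 rad. The force after retreat was about zero.

**Sliding jaw:** I confirmed its position only by the stall. The fingertips stopped about where 0.100 m travel puts the jaw's back face.

**What disagreed:**
- **Tip height:** The fingertips sat about 33 mm above the reported TCP. My first push passed over the blank without touching it, so I found the true height by touching down on the bed at 26 N.
- **Side force:** Halfway along the jaw there was a brief 6 N sideways force, which then cleared.
- **Final picture:** The viewer refused it because I had reached the 12-picture limit, so the final check was numeric only. I did not check the other things on the bench by image at the end.

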